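# Lock a grinding jar into the shaker mill

## Task

Get the grinding jar ready to run in the small shaker mill: without picking it up, push the steel jar along the mill's deck until it sits fully home in the black horseshoe nest under the raised clamp, then push the red clamp handle over its dead point until it snaps and stays locked with the rubber foot pressing on the jar's lid. Only push with the fingertips, lift nothing, leave the other things on the bench where they are, and finish with the hand clear.

Things in the scene. Friction and masses are not known exactly. Their poses are not given: they have to be found in the camera images.
- shaker_mill: The mill, fixed to the bench: white housing 150 x 262 mm, control panel on its -x side, aluminium deck 56 mm above the bench. Origin on the bench straight below the nest's centre; z up, +y from nest to the deck's open end. Deck flat from y = +40 to +138 mm, x = -70 to +70 mm. At y = -52 to -126 mm a block 40 mm wide (66 mm wide at its foot), 62 mm above the deck, carries the clamp.
- nest (a point): Centre of the nest, at deck level, axes as the mill's. The nest is a black horseshoe 12 mm high with 8 mm walls, inner radius 29.7 mm round this point, open to +y: straight sides to y = +22 mm, then flared outward by 33 degrees to about y = +40 mm. A jar fully home has its axis on this point (1.7 mm of play all round).
- jar_center (a point): Centre of the loose grinding jar, a plain steel cylinder 56 mm in diameter and 62 mm tall with a flat lid, half-way up (31 mm above its foot); z is its axis. 0.3 to 0.65 kg. It stands on the deck in front of the nest's mouth and slides when pushed low on its side.
- clamp_pivot (a point): Fixed point on the handle's hinge axis, which is level and parallel to the mill's x; 113 mm from the nest centre to -y, 82 mm above the deck. The clamp's arm is hinged between this point and the nest; open, it stands up (y = -40 to -75 mm) to 150 mm above the deck, its foot jutting to y = -18 mm; it comes down over the nest as the handle is pushed.
- grip_end (a point): Centre of the rounded end (radius 10.5 mm) of the handle's red grip, 82 mm from clamp_pivot; moves with the handle. Open, the handle leans back, away from the nest (to -y), 42 degrees from upright; locked, it leans 19.5 degrees over to +y. Its far (-y) side is free: pushed there to +y, following its arc, it swings up and over. Needs up to about 10 N on the way to the dead point.
- clamp_handle (a joint): Handle angle, rad: 0 open, growing as it is pushed towards the nest. The foot meets the jar's lid at about 0.65; dead point about 0.95 (handle 12 degrees past upright); past it the handle snaps by itself to the locked stop at 1.073 and stays. Let go before the dead point with the foot on the lid, it springs back to about 0.65; short of that it may swing on under the arm's weight.
- clamp_foot: The sprung black rubber foot, 19 mm in diameter, on the end of the clamp's arm; origin at the centre of its pressing face. On a jar that is home and locked it presses with some 11 N.
- grinding_jar: The same grinding jar; origin at the centre of its underside.
- beaker_100: Bystander: glass beaker, 56 mm wide, 70 mm tall.
- beaker_50: Bystander: small glass beaker, 48 mm wide, 56 mm tall.
- timer: Bystander: white bench timer, 58 x 62 x 18 mm, behind the mill.
- small_crucible: Bystander: white porcelain crucible, 42 mm wide, 35 mm tall, near the front of the hotplate.
- spare_crucible: Bystander: white porcelain crucible, 42 mm wide, 35 mm tall, behind the mill.
- spare_lid: Bystander: white porcelain crucible lid, 45 mm wide, 13 mm tall.
- cal_weight_a: Bystander: brass-coloured knobbed weight, 26 mm wide, 41 mm tall, left of the mill.
There are look-alikes about, which are no part of the job. Leave any turquoise look-alike of the grinding_jar alone.

How it is judged:
On the way, in this order (a step that is already met when the one before it is completed fails the run):
1. the jar stands fully home in the nest while the clamp is still open (horizontal distance between jar_center and nest below 0.004 m and angle between jar_center's own z axis and vertical below 0.06 rad and value of joint clamp_handle below 0.4 rad), for 0.2 s.
2. the clamp handle has gone past its dead point into lock with the foot on the jar (value of joint clamp_handle above 1.045 rad and contact force between clamp_foot and grinding_jar above 6 N), for 0.2 s.
At the end, for the whole second after the job is handed in: The jar stands upright (within 3 degrees) in the nest, its axis within 4 mm of the nest's centre; the clamp handle rests past the dead point (above 1.045 rad) and the foot presses on the jar's lid with more than 6 N (all of step 2 and horizontal distance between jar_center and nest below 0.004 m and angle between jar_center's own z axis and vertical below 0.06 rad and velocity of joint clamp_handle below 0.05 rad/s and linear speed of grinding_jar below 0.01 m/s); the robot touches nothing.
It fails at once if the jar is lifted off the deck (z of jar_center in the frame of nest above 0.039 m).
It fails at once if the jar is tipped over or pushed off the deck (angle between jar_center's own z axis and vertical above 0.35 rad or z of jar_center in the frame of nest below 0.02 m).
It fails at once if a bystander is disturbed (moved more than 15 mm) (distance of any of beaker_100, beaker_50, timer, small_crucible, spare_crucible, spare_lid, cal_weight_a from where it was at the start of the episode above 0.015 m).
It also fails if it takes over 51 s, if anything falls off the work surface, if the arm or the gripper's body presses on something with over 40 N, if the wrist force passes 120 N, or if a joint passes its speed limit or range.

## Robot

A 6-joint arm with a two-finger parallel gripper is mounted at the origin on a cart in front of the work surface, level with it; the furniture and walls round the work are solid. World frame = base frame: x ahead of the robot, y to its left, z up, the work surface at z = 0. Lengths are in m, angles in rad, forces in N, time in s.
With the tool pointing down it reaches from about 0.25 to 0.725 m from the base axis. Payload 4 kg.
Tool frame: the origin (TCP) lies on the centre line of the jaws, within the pads' length; the fingertips stand 22 mm ahead of it and the grasp point (between the pads) lies 3 mm ahead of it; z points along the fingers, y is the line along which they close (so a half turn about z gives the same grasp; the last joint's range is limited). The gripper opens to 85 mm and grips with 20 to 120 N. Pads are 22 mm wide; open, the fingers measure 114 mm over their backs; the gripper's body (76 mm by 85 mm) begins 54 mm behind the grasp point. The pads swing forward as they close: fully open they stand 13 mm farther back than shut.
Start: joints at [1.314, 0.241, 0.005, 1.335, 0, 1.571], TCP at [0.127, 0.484, 0.253] pointing down, gripper open.
Joint ranges: [-2.72, 2.72], [-1.05, 1.87], [-1.09, 1.28], [-1.99, 2.15], [-1.42, 1.44], [-3.14, 3.14]. Speed limits (rad/s): [2.79, 2.79, 3.14, 3.14, 3.14, 3.14].

## Interface

Orientations are given as a unit quaternion [x, y, z, w].
In Python, from workcell import bot gives the robot as it stands.
- The arm moves only by the shell command python3 -m inch 'ROWS'. ROWS is JSON, one flat list of numbers, 7 for each row, row after row: the shift along the world's x, y, z in mm, then the turn, a rotation vector about the world's x, y, z in rad, then the opening in per cent of the stroke, from 0 (shut) to 100 (fully open). A call has 1 to 8 rows; each row is the pose to reach, as a shift and turn from the pose commanded when the call began; what a row does not reach only later rows make up. A row lasts 1/12 s, in which the tool goes at most 41.7 mm and 7.16 degrees, less where a joint would pass 70% of its speed; a pose out of reach is approached as far as the arm can. A call with a gripper value outside its range is refused whole. The fingers move at their own pace and stop on an object; the grip force is fixed at half the most. Time passes only in rows, so rows that repeat a pose let the fingers close. It gives the time, the measured TCP pose, the force, the opening and the grip force at its end, in the units of the state.
- bot.get_obs(): the state, without advancing time (a new reading comes with each control period).
- bot.camera(name): name is "side" or "top"; returns the picture (384x512x3 uint8, blue, green, red); there is no depth.
- bot.camera_info(name): a dict with "intrinsics" (3x3 intrinsics, pixels), "camera_from_world" (4x4, takes a point from world to camera coordinates). Camera axes: x right, y down, z forward; pixel columns grow to the right and rows downward; lengths in m; the calibration is good to about 2 mm. A picture is of the moment at which its call begins. camera_info takes no time and is no camera call.
- bot.job_done(): hands the job in; it is judged then, once.
Trained networks look in the newest picture that a camera, given by its name, has taken for a name from the list of things; names that differ only in an ending like _2 or _b are one class to them, and where a whole thing is asked for, a point or a joint stands for the part that bears it (a point fixed in the world has none). Each returns a list of dicts, best first, with "confidence" (0 to 1); they miss things now and then, are a little off and sometimes report something else, mostly with a low value. They report only what shows in the picture. A call takes as long as a camera call. They do not tell look-alikes from the thing itself.
- bot.silhouettes(camera, target): "mask" (384x512 bool, what is visible of it) and "uv" ([column, row] in pixels, amid what is visible of it).
- bot.spot_point(camera, target): "uv" ([column, row] in pixels: a listed point, or the origin of a listed thing).
The state is a dict: "clock": time; "joint_pos": joint angles; "joint_vel": joint speeds; "tau": joint torques, N m; "eef_pos": TCP position; "tool_rot": TCP orientation; "ft_force": force on the tool from outside, world axes, zero at the start; "ft_torque": the same for the moment, N m; "grip_width": finger opening in m; "grasp_force": force on a finger pad.
Only numpy, scipy, OpenCV 4.12 (cv2) and the standard library are available. Lean on these libraries where they do the work, as an engineer would, in place of code of your own. Each camera call takes 0.05 s, during which the arm holds its last target. There are 200 camera calls.

## Working session

There is one attempt and no reset: what is moved stays moved. The work goes in short steps, Python scripts to look and compute and a shell command to move; the robot and the scene stay as the last step left them, time stands still between calls to the robot, and variables do not carry over. Pictures are saved under pics/ and viewed, at most 10 in all, crops included, and the job is handed in when it is done.

```bash
mkdir -p pics; cat > h.py <<'E'
import numpy as np, cv2
from workcell import bot
T=["nest","jar_center","clamp_pivot","grip_end","shaker_mill","clamp_foot"]
def P(c):
    i=bot.camera_info(c); return np.array(i["intrinsics"])@np.array(i["camera_from_world"])[:3]
def proj(c,X):
    p=P(c)@np.append(X,1); return p[:2]/p[2]
def tri(a,b):
    A=[]
    for c,uv in(("side",a),("top",b)):
        p=P(c); A+= [uv[0]*p[2]-p[0],uv[1]*p[2]-p[1]]
    X=np.linalg.svd(np.array(A))[2][-1]; X=X[:3]/X[3]
    return X,[np.round(proj(c,X)-uv,1) for c,uv in(("side",a),("top",b))]
def atz(c,uv,z):
    p=P(c); M=np.array([uv[0]*p[2]-p[0],uv[1]*p[2]-p[1]])
    return np.linalg.solve(M[:,:2],-M[:,2]*z-M[:,3])
E
python3 - <<'E'
from h import *
for c in("side","top"):
    cv2.imwrite(f"pics/{c}0.png",bot.camera(c))
for t in T:
    r={c:bot.spot_point(c,t) for c in("side","top")}
    for c in r: print(t,c,[(np.round(d["uv"],1).tolist(),round(d["confidence"],2)) for d in r[c]])
    if r["side"] and r["top"]: print(*tri(r["side"][0]["uv"],r["top"][0]["uv"]))
print(bot.get_obs())
E
```

```text
nest side [([236.7, 207.6], 0.75)]
nest top [([247.2, 186.6], 0.91)]
[0.53609212 0.32872567 0.06634332] [array([ 0.8, -0.2]), array([-0.3,  0.7])]
jar_center side [([218.6, 188.3], 0.75), ([217.8, 168.1], 0.73)]
jar_center top [([157.5, 157.6], 0.96), ([208.9, 188.5], 0.77)]
[ 0.64878768  0.59782734 -0.06885221] [array([ 3.6, -0.9]), array([-1.4,  3.4])]
clamp_pivot side [([264.3, 203.6], 0.8), ([273.0, 199.7], 0.69), ([235.5, 222.5], 0.46), ([288.1, 214.2], 0.16)]
clamp_pivot top [([289.4, 168.0], 0.63)]
[0.56170876 0.22344026 0.13710656] [array([ 2.4, -0.7]), array([-0.9,  2. ])]
grip_end side [([277.3, 192.7], 0.79), ([290.9, 215.4], 0.32), ([267.9, 328.0], 0.25)]
grip_end top [([310.4, 163.5], 0.91)]
[0.55942867 0.17588406 0.20146698] [array([ 0.5, -0.1]), array([-0.2,  0.4])]
shaker_mill side [([237.6, 220.9], 0.58)]
shaker_mill top [([244.5, 191.1], 0.68)]
[0.53862603 0.338214   0.00569589] [array([-0.4,  0.1]), array([ 0.1, -0.3])]
clamp_foot side [([242.3, 172.7], 0.47)]
clamp_foot top [([252.1, 173.5], 0.42)]
[0.5430431  0.30883528 0.19687437] [array([-0.4,  0.1]), array([ 0.1, -0.3])]
{'clock': 0.7, 'joint_pos': array([ 1.31398480e+00,  2.40549356e-01,  5.02172991e-03,  1.33516871e+00,
       -2.24854985e-05,  1.57078832e+00]), 'joint_vel': array([-1.65783033e-03,  3.22563595e-04, -6.57462671e-04, -2.02350441e-03,
       -5.37965744e-04, -5.56811485e-05]), 'tau': array([ 7.21196466e-04, -3.72078073e+01,  2.52641308e+01,  8.44434071e-04,
        1.92232769e-04, -5.83939777e-07]), 'eef_pos': array([0.12701044, 0.48362112, 0.2533401 ]), 'tool_rot': array([1.28049225e-01, 9.91767812e-01, 4.81427257e-05, 1.75522819e-05]), 'ft_force': array([0.12644226, 0.88903106, 0.1712034 ]), 'ft_torque': array([ 0.01672698,  0.04457351, -0.00809712]), 'grasp_force': 0.0, 'grip_width': 0.08573245636082914}
```

```bash
python3 - <<'E'
from h import *
a=cv2.imread("pics/side0.png")[110:290,130:370];b=cv2.imread("pics/top0.png")[90:290,110:390]
cv2.imwrite("pics/s1.png",cv2.resize(a,None,fx=3.3,fy=3.3,interpolation=2));cv2.imwrite("pics/t1.png",cv2.resize(b,None,fx=2.8,fy=2.8,interpolation=2))
j=[tri(s,t) for s in([218.6,188.3],[217.8,168.1]) for t in([157.5,157.6],[208.9,188.5])]
for x in j: print(*x)
E
```

```text
[ 0.64878768  0.59782734 -0.06885221] [array([ 3.6, -0.9]), array([-1.4,  3.4])]
[0.53306965 0.42425089 0.08139958] [array([ 0., -0.]), array([-0.,  0.])]
[0.62480944 0.56731225 0.04366774] [array([ 1.4, -0.4]), array([-0.6,  1.3])]
[0.52102467 0.41079003 0.16592345] [array([-2.1,  0.5]), array([ 0.8, -1.9])]
```

View pics/s1.png

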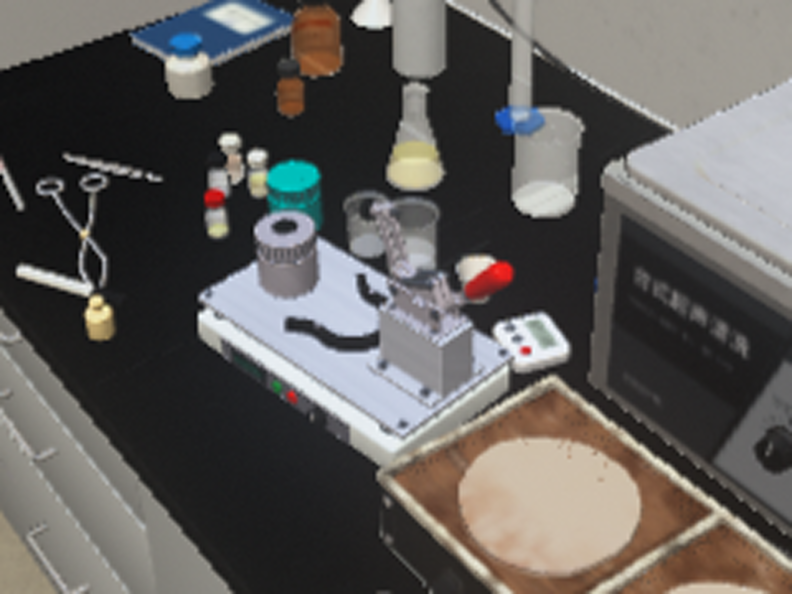

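View pics/t1.png

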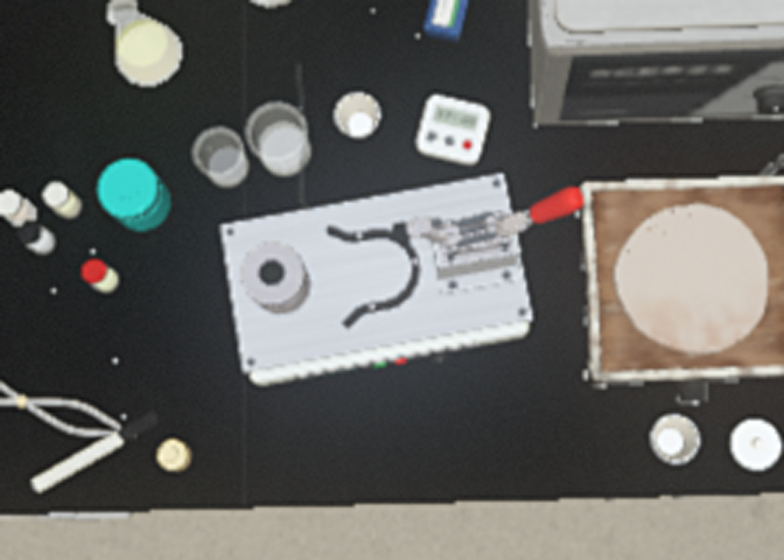

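The side view shows the steel jar at crop (287,253), i.e. full-image (217,187), and the turquoise look-alike behind it. The top view shows the jar lid at crop (272,272), i.e. (207,187), the nest at about (375,275), and the red grip ending at (575,197). Next I fit the mill pose and check it with an overlay.

```bash
cat > fit.py <<'E'
from h import *
from scipy.optimize import least_squares
def mill(p,X):
    c,s=np.cos(p[2]),np.sin(p[2]); X=np.asarray(X)/1000.
    return np.array([p[0]+c*X[0]-s*X[1],p[1]+s*X[0]+c*X[1],X[2]])
E
python3 - <<'E'
from fit import *
obs=[("side",[0,0,56],[236.7,207.6]),("top",[0,0,56],[247.2,186.6]),("side",[0,-113,138],[264.3,203.6]),("top",[0,-113,138],[289.4,168.0]),
("side",[0,-167.9,198.9],[277.3,192.7]),("top",[0,-167.9,198.9],[310.4,163.5]),("side",[0,0,0],[237.6,220.9]),("top",[0,0,0],[244.5,191.1])]
f=lambda p:np.concatenate([proj(c,mill(p,X))-uv for c,X,uv in obs])
r=least_squares(f,[.54,.33,.17],loss="soft_l1"); print(r.x,np.round(f(r.x).reshape(-1,2),1).tolist())
# deck corners from top view crop
C=np.array([[221,226],[503,175],[531,318],[246,372]])/2.8+[110,90]
for c in C: print(np.round(atz("top",c,.056),4))
# jar
for c in("side","top"):
    bot.camera(c)
    for d in bot.silhouettes(c,"jar_center"):
        m=d["mask"];ys,xs=np.nonzero(m); print(c,d["uv"],d["confidence"],m.sum(),xs.min(),xs.max(),ys.min(),ys.max())
    for d in bot.spot_point(c,"grinding_jar"): print("origin",c,d["uv"],d["confidence"])
for c in("side","top"):
    im=cv2.imread(f"pics/{c}0.png"); im=cv2.resize(im,None,fx=3,fy=3,interpolation=2)
    def pl(pts,col,cl=True):
        q=np.array([(proj(c,x)+.5)*3-.5 for x in pts]).round().astype(int); cv2.polylines(im,[q],cl,col,1)
    p=r.x; a=np.linspace(0,2*np.pi,60)
    pl([mill(p,[29.7*np.cos(t),29.7*np.sin(t),68]) for t in a],(0,255,255))
    pl([mill(p,[28,40,56]),mill(p,[0,0,56])],(0,255,0)); pl([mill(p,[x,y,56]) for x,y in((-70,138),(70,138),(70,-124),(-70,-124))],(0,255,0))
    J=np.array([.533,.4243]); pl([np.array([J[0]+.028*np.cos(t),J[1]+.028*np.sin(t),.118]) for t in a],(0,0,255));pl([np.array([J[0]+.028*np.cos(t),J[1]+.028*np.sin(t),.056]) for t in a],(255,0,255))
    x0,y0=(400,330) if c=="side" else(400,320)
    cv2.imwrite(f"pics/{c}_ov.png",im[y0:y0+560,x0:x0+700])
E
```

```text
[0.54025385 0.33880252 0.12865535] [[0.2, 0.2], [-4.0, -0.0], [-0.4, -0.6], [-2.2, 4.7], [2.1, 1.0], [1.3, -0.4], [0.0, 1.2], [0.0, -0.5]]
[0.587  0.4797]
[0.6271 0.2156]
[0.4914 0.1952]
[0.4497 0.4564]
side [216.8, 187.2] 0.95 434 207 226 174 200
side [217.1, 164.8] 0.83 228 211 227 159 176
origin side [223.4, 176.7] 0.8
origin side [223.3, 199.0] 0.77
top [155.5, 158.0] 0.85 436 145 169 147 170
top [208.9, 188.8] 0.56 487 196 220 176 201
top [209.0, 135.4] 0.33 435 198 220 126 152
origin top [158.8, 158.9] 0.95
origin top [209.9, 190.8] 0.59
```

View pics/top_ov.png

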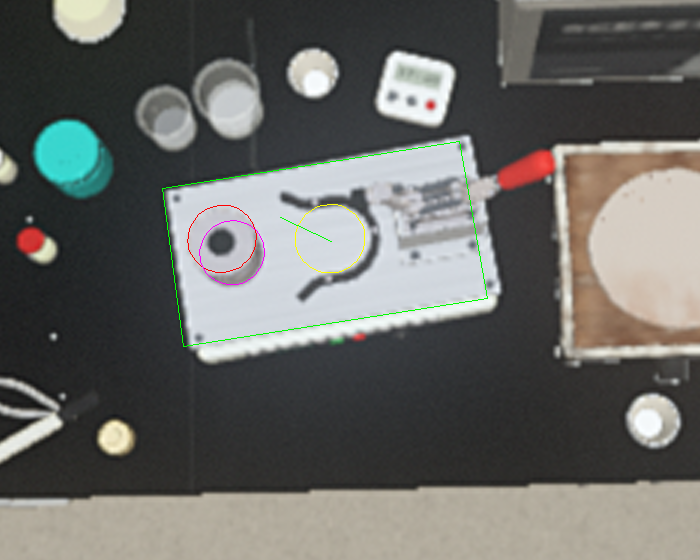

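View pics/side_ov.png

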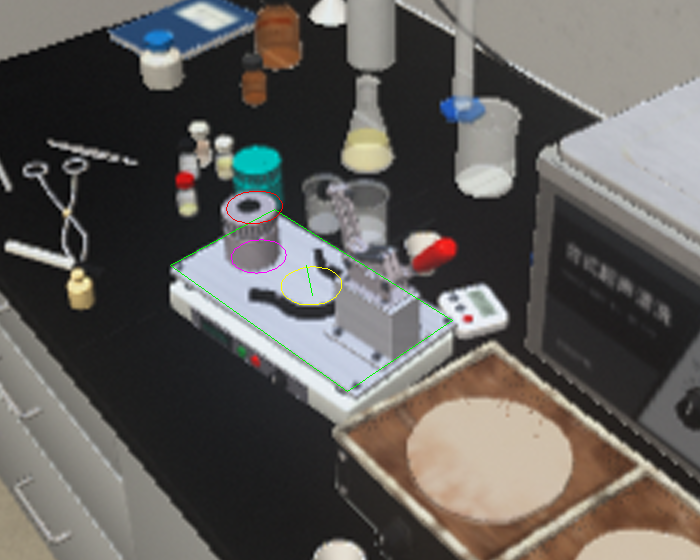

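The overlays put the jar at about (0.533, 0.424). The nest and deck sit about 6 mm further to −y than the fit, so I take the nest as about (0.5385, 0.331) with yaw about 0.15. The nest's flare and force feedback will take up the rest. I'm moving in behind the jar with the fingers 26 mm apart, so they cradle it as a V.

```bash
python3 -m inch '[300,-8,0,0,0,-0.95,30, 300,-8,0,0,0,-0.95,30, 300,-8,0,0,0,-0.95,30, 300,-8,0,0,0,-0.95,30, 300,-8,0,0,0,-0.95,30, 300,-8,0,0,0,-0.95,30, 300,-8,0,0,0,-0.95,30, 300,-8,0,0,0,-0.95,30]'
python3 -m inch '[101,-2,0,0,0,-0.26,30, 101,-2,0,0,0,-0.26,30, 101,-2,0,0,0,-0.26,30, 101,-2,0,0,0,-0.26,30, 101,-2,-60,0,0,-0.26,30, 101,-2,-90,0,0,-0.26,30, 101,-2,-90,0,0,-0.26,30, 101,-2,-90,0,0,-0.26,30]'
```

```text
clock: 1.67
eef_pos: [0.4332, 0.4741, 0.2518]
tool_rot: [0.572, 0.82, 0.0, 0.001]
ft_force: [-1.0, 0.2, -0.8]
grip_width: 0.0257
grasp_force: 0.0
clock: 2.33
eef_pos: [0.5249, 0.4718, 0.1587]
tool_rot: [0.669, 0.743, -0.005, -0.001]
ft_force: [0.3, 1.7, -0.1]
grip_width: 0.0259
grasp_force: 0.0
```

```bash
python3 -m inch '[2,2,-35,0,0,0,30, 2,2,-60,0,0,0,30, 2,2,-60,0,0,0,30, 2,2,-60,0,0,0,30]'
python3 - <<'E'
from h import *
a=bot.camera("side")[130:250,160:300];b=bot.camera("top")[120:240,160:300]
cv2.imwrite("pics/d1.png",cv2.resize(np.vstack([a,b]),None,fx=2.5,fy=2.5,interpolation=2)) ; print(bot.get_obs()["eef_pos"])
E
```

```text
clock: 2.67
eef_pos: [0.5298, 0.4762, 0.1049]
tool_rot: [0.669, 0.743, 0.0, -0.0]
ft_force: [-1.2, -0.7, 0.3]
grip_width: 0.0257
grasp_force: 0.0
[0.53133384 0.47723845 0.1073686 ]
```

View pics/d1.png

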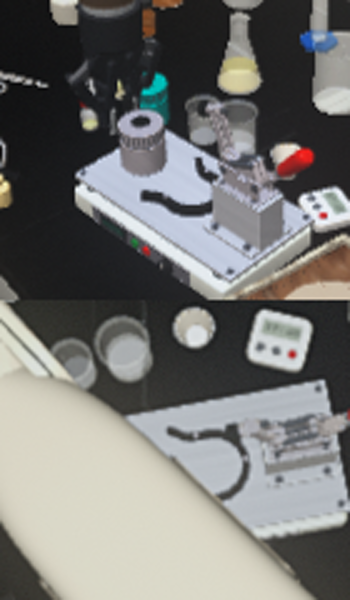

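The side view shows the fingertips just behind the jar at crop (125,125), with nothing touched and reach near its limit. I start a gentle push and drop a little as reach allows.

```bash
python3 -m inch '[0,-5,-4,0,0,0,30, 0,-10,-7,0,0,0,30, 0,-15,-7,0,0,0,30, 0,-20,-7,0,0,0,30, 0,-25,-7,0,0,0,30, 0,-30,-7,0,0,0,30, 0,-35,-7,0,0,0,30, 0,-40,-7,0,0,0,30]'
```

```text
clock: 3.43
eef_pos: [0.5307, 0.436, 0.0973]
tool_rot: [0.669, 0.743, 0.001, 0.0]
ft_force: [-0.1, 5.4, 4.7]
grip_width: 0.0256
grasp_force: 2.8
```

```bash
python3 - <<'E'
from h import *
for c in("side","top"):
    cv2.imwrite(f"pics/{c}2.png",bot.camera(c))
    for d in bot.spot_point(c,"jar_center"): print(c,d["uv"],d["confidence"])
    for d in bot.silhouettes(c,"jar_center")[:2]: print(c,d["uv"],d["confidence"],d["mask"].sum())
E
```

```text
side [222.1, 191.2] 0.82
side [217.6, 168.6] 0.39
side [225.1, 189.7] 0.65 450
side [221.9, 174.0] 0.63 27
top [294.9, 167.0] 0.47 393
```

```bash
python3 - <<'E'
from h import *
a=cv2.imread("pics/side2.png")[150:240,180:300]
cv2.imwrite("pics/d2.png",cv2.resize(a,None,fx=5,fy=5,interpolation=2)); print(bot.get_obs()["eef_pos"],bot.get_obs()["ft_force"])
for X in ([.531,.436,.075],[.531,.436,.056]): print((proj("side",X)-[180,150])*5)
E
```

```text
[0.53029632 0.43489537 0.09585003] [0.5740374  1.62224263 1.07248613]
[180.60493837 192.08102336]
[182.75250065 216.63084393]
```

View pics/d2.png

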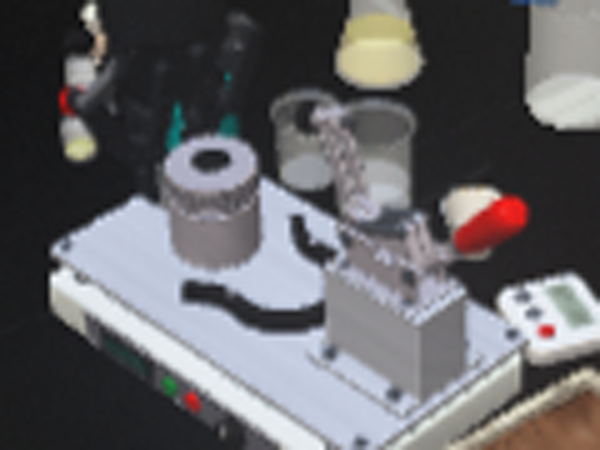

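The jar is upright and sliding, and it is lined up with the nest's mouth. I keep pushing.

```bash
python3 -m inch '[1,-5,0,0,0,0,30, 1,-10,0,0,0,0,30, 2,-15,0,0,0,0,30, 2,-20,0,0,0,0,30, 3,-25,0,0,0,0,30, 3,-30,0,0,0,0,30, 4,-35,0,0,0,0,30, 4,-40,0,0,0,0,30]'
python3 -m inch '[0,-3,0,0,0,0,30, 1,-6,0,0,0,0,30, 1,-9,0,0,0,0,30, 1,-12,0,0,0,0,30, 2,-15,0,0,0,0,30, 2,-17,0,0,0,0,30, 2,-17,0,0,0,0,30]'
```

```text
clock: 4.4
eef_pos: [0.534, 0.3947, 0.096]
tool_rot: [0.67, 0.743, -0.0, 0.0]
ft_force: [-1.3, 2.9, 0.2]
grip_width: 0.0259
grasp_force: 1.3
clock: 4.98
eef_pos: [0.536, 0.378, 0.0962]
tool_rot: [0.67, 0.743, -0.0, 0.0]
ft_force: [0.8, 1.7, -1.4]
grip_width: 0.0255
grasp_force: 0.7
```

Expected home is at TCP y of about 0.367. I go on in 1–2 mm steps, watching the force.

```bash
python3 -m inch '[0,-2,0,0,0,0,30, 0,-4,0,0,0,0,30, 1,-6,0,0,0,0,30]'; python3 -m inch '[0,-1,0,0,0,0,30, 0,-2,0,0,0,0,30]';  python3 -m inch '[0,-1,0,0,0,0,30, 0,-2,0,0,0,0,30]'; python3 -m inch '[0,-1,0,0,0,0,30, 0,-2,0,0,0,0,30]'
```

```text
clock: 5.23
eef_pos: [0.5368, 0.3726, 0.0963]
tool_rot: [0.669, 0.743, -0.0, -0.0]
ft_force: [-1.0, 2.6, -0.5]
grip_width: 0.0257
grasp_force: 1.1
clock: 5.4
eef_pos: [0.537, 0.3705, 0.0963]
tool_rot: [0.669, 0.743, 0.0, -0.0]
ft_force: [0.4, 2.1, -0.4]
grip_width: 0.0254
grasp_force: 1.1
clock: 5.57
eef_pos: [0.5371, 0.3687, 0.0964]
tool_rot: [0.669, 0.743, 0.0, -0.0]
ft_force: [-0.5, 3.9, 2.1]
grip_width: 0.0257
grasp_force: 2.1
clock: 5.73
eef_pos: [0.5372, 0.3682, 0.097]
tool_rot: [0.669, 0.743, 0.002, -0.001]
ft_force: [-0.8, 8.5, 1.2]
grip_width: 0.0254
grasp_force: 3.6
```

```bash
python3 -m inch '[0,10,0,0,0,0,30, 0,30,0,0,0,0,30, 0,30,100,0,0,0,30, 0,30,100,0,0,0,30, 0,30,130,0,0,0,0, -60,30,150,0,0,0,0, -180,10,150,0,0,0,0, -180,10,150,0,0,0,0]'
python3 -m inch '[-60,0,0,0,0,0,0,-60,0,0,0,0,0,0,-60,0,0,0,0,0,0]'
python3 - <<'E'
from h import *
for c in("side","top"):
    cv2.imwrite(f"pics/{c}3.png",bot.camera(c))
    for t in("jar_center","nest","grip_end","clamp_pivot"):
        for d in bot.spot_point(c,t)[:2]: print(c,t,d["uv"],d["confidence"])
a=cv2.imread("pics/side3.png")[150:240,190:300];b=cv2.imread("pics/top3.png")[130:230,190:340]
cv2.imwrite("pics/d3.png",np.vstack([cv2.resize(a,(480,300),interpolation=2),cv2.resize(b,(450,300),interpolation=2)[:,:450].copy() if 0 else cv2.resize(b,(480,300),interpolation=2)]))
E
```

```text
clock: 6.4
eef_pos: [0.4163, 0.385, 0.244]
tool_rot: [0.67, 0.742, 0.001, 0.001]
ft_force: [-0.1, 0.3, -0.5]
grip_width: -0.0003
grasp_force: 0.0
clock: 6.65
eef_pos: [0.3523, 0.384, 0.2432]
tool_rot: [0.668, 0.744, -0.001, 0.0]
ft_force: [0.3, 0.5, -0.2]
grip_width: 0.0
grasp_force: 0.0
side jar_center [240.6, 201.5] 0.71
side jar_center [217.3, 166.2] 0.65
side nest [238.4, 207.7] 0.88
side grip_end [281.7, 192.7] 0.71
side clamp_pivot [263.7, 204.5] 0.9
top jar_center [246.7, 186.3] 0.9
top jar_center [157.1, 158.4] 0.55
top nest [244.1, 187.4] 0.92
top nest [273.7, 136.9] 0.5
top grip_end [313.0, 162.5] 0.77
top clamp_pivot [286.4, 169.7] 0.96
top clamp_pivot [312.4, 160.9] 0.51
```

View pics/d3.png

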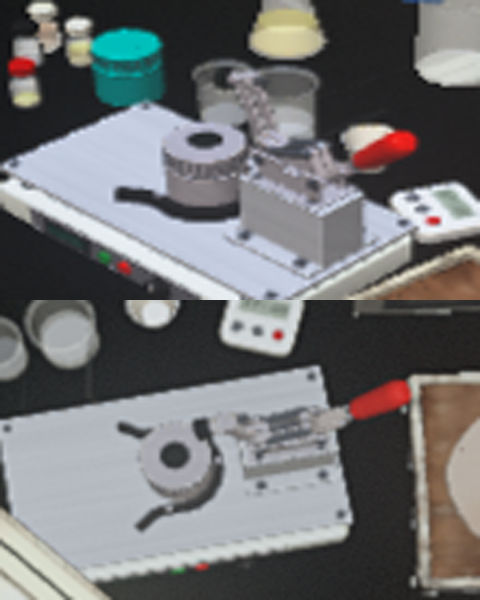

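```bash
python3 - <<'E'
from fit import *
for n,a,b in(("jar",[240.6,201.5],[246.7,186.3]),("nest",[238.4,207.7],[244.1,187.4]),("grip",[281.7,192.7],[313,162.5]),("piv",[263.7,204.5],[286.4,169.7])): print(n,*tri(a,b))
obs=[("side",[0,0,56],[238.4,207.7]),("top",[0,0,56],[244.1,187.4]),("side",[0,-113,138],[263.7,204.5]),("top",[0,-113,138],[286.4,169.7]),
("side",[0,-167.9,198.9],[281.7,192.7]),("top",[0,-167.9,198.9],[313,162.5]),
("side",[0,-167.9,198.9],[277.3,192.7]),("top",[0,-167.9,198.9],[310.4,163.5]),("side",[0,-1.5,87],[240.6,201.5]),("top",[0,-1.5,87],[246.7,186.3]),("side",[0,0,56],[236.7,207.6]),("top",[0,0,56],[247.2,186.6])]
# deck corners
C=np.array([[221,226],[503,175],[531,318],[246,372]])/2.8+[110,90]-.3
obs+=[("top",[70,138,56],C[0]),("top",[-70,138,56],C[3])]
f=lambda p:np.concatenate([proj(c,mill(p,X))-uv for c,X,uv in obs])
r=least_squares(f,[.54,.33,.15],loss="soft_l1"); print(r.x,np.round(f(r.x).reshape(-1,2),1).tolist())
for a in(-42,-20,0,12,19.5): print(a,mill(r.x,[0,-113+82*np.sin(np.radians(a)),138+82*np.cos(np.radians(a))]))
E
```

```text
jar [0.53891971 0.32605406 0.08682283] [array([-2. ,  0.5]), array([ 0.8, -1.7])]
nest [0.53984621 0.33537421 0.05803987] [array([-1. ,  0.2]), array([ 0.4, -0.8])]
grip [0.56363582 0.16870421 0.20259999] [array([-0.8,  0.2]), array([ 0.3, -0.7])]
piv [0.56137683 0.22967463 0.12922265] [array([ 1.5, -0.4]), array([-0.6,  1.2])]
[0.53908636 0.33525773 0.14663406] [[-1.2, 0.9], [0.5, -0.4], [1.2, -1.0], [2.2, 2.6], [-1.0, 1.3], [-0.0, -0.2], [3.4, 1.3], [2.6, -1.2], [-3.4, -0.9], [-2.3, -1.8], [0.5, 1.0], [-2.6, 0.4], [-0.6, -0.1], [-1.7, 0.4]]
-42 [0.56361351 0.1691905  0.19893788]
-20 [0.55969442 0.19572571 0.21505479]
0 [0.55559669 0.22347039 0.22      ]
12 [0.55310571 0.24033619 0.2182081 ]
19.5 [0.55159737 0.25054881 0.2152966 ]
```

```bash
python3 - <<'E'
from h import *
S=lambda x,y:[x/3.3+130,y/3.3+110]
Tt=lambda x,y:[x/2.8+110,y/2.8+90]
print("box far-left",*tri(S(552,378),Tt(585,188)));print("box near-left",*tri(S(383,475),Tt(597,378)))
print("oven bot",*tri(S(595,388),Tt(535,123)));print("oven top",*tri(S(608,165),Tt(535,35)))
print(bot.get_obs()["clock"],bot.get_obs()["eef_pos"])
E
```

```text
box far-left [0.6026966  0.14374471 0.0931228 ] [array([-0.1,  0. ]), array([ 0. , -0.1])]
box near-left [0.43151632 0.1414787  0.09029363] [array([-0.3,  0.1]), array([ 0.1, -0.2])]
oven bot [0.6918417  0.18021914 0.00728185] [array([-0.,  0.]), array([ 0., -0.])]
oven top [0.69536869 0.19236168 0.23594965] [array([-0.4,  0.1]), array([ 0.2, -0.3])]
7.15 [0.35687959 0.38478804 0.2421334 ]
```

The jar is home: the picture shows it seated in the horseshoe, and the wall's resistance was felt. Box and oven clearances are fine for the handle push. I'm moving around behind the grip.

```bash
python3 -m inch '[0,-30,40,0,0,0.05,0, 0,-253,55,0,0,0.05,0, 0,-253,55,0,0,0.05,0, 0,-253,55,0,0,0.05,0, 0,-253,55,0,0,0.05,0, 0,-253,55,0,0,0.05,0, 0,-253,55,0,0,0.05,0, 0,-253,55,0,0,0.05,0]'
python3 -m inch '[212,0,0,0,0,0,0, 212,0,0,0,0,0,0, 212,0,0,0,0,0,0, 212,0,0,0,0,0,0, 212,0,0,0,0,0,0, 212,0,0,0,0,0,0, 212,0,0,0,0,0,0]'
```

```text
clock: 7.82
eef_pos: [0.3561, 0.1285, 0.2984]
tool_rot: [0.653, 0.757, 0.0, 0.001]
ft_force: [-0.5, -0.4, -0.3]
grip_width: -0.0001
grasp_force: 0.0
clock: 8.4
eef_pos: [0.5702, 0.1322, 0.294]
tool_rot: [0.651, 0.759, -0.002, -0.001]
ft_force: [-0.6, -0.5, -0.3]
grip_width: -0.0001
grasp_force: 0.0
```

```bash
python3 -m inch '[0,0,-40,0,0,0,0, 0,0,-80,0,0,0,0, 0,0,-88,0,0,0,0, 0,0,-88,0,0,0,0]'
python3 - <<'E'
from h import *
a=bot.camera("side");b=bot.camera("top")
cv2.imwrite("pics/d4.png",np.vstack([cv2.resize(a[150:240,210:330],(480,360),interpolation=2)[:300],cv2.resize(b[130:205,220:340],(480,300),interpolation=2)])); o=bot.get_obs();print(o["eef_pos"],o["ft_force"])
E
```

```text
clock: 8.73
eef_pos: [0.5648, 0.1318, 0.2068]
tool_rot: [0.65, 0.76, -0.003, -0.002]
ft_force: [-0.1, 0.0, 0.3]
grip_width: -0.0
grasp_force: 0.0
[0.56837583 0.13247559 0.21180457] [ 0.50283457 -0.20084936  1.25754151]
```

View pics/d4.png

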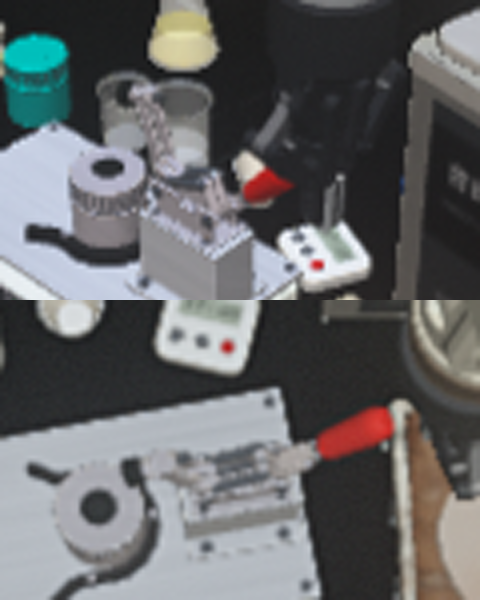

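```bash
python3 - <<'E'
from h import *
for X in([.568,.1325,.190],[.568,.1325,.212],[.5636,.169,.199],[.568,.1325,.27],[.6,.1325,.25],[.53,.1325,.25]):
    print(X,(proj("side",X)-[210,150])*4,(proj("top",X)-[220,130])*4)
    print(np.round(bot.get_obs()["eef_pos"],4)) if X[2]==.19 else 0
E
```

```text
[0.568, 0.1325, 0.19] [325.92447527 213.30018705] [434.08085588 123.31288723]
[0.5684 0.1325 0.2118]
[0.568, 0.1325, 0.212] [327.32562983 185.17834931] [438.47245789 113.75175801]
[0.5636, 0.169, 0.199] [283.03042871 176.13668796] [372.28383435 128.99829228]
[0.568, 0.1325, 0.27] [331.20090307 107.39977409] [450.95222765  86.58156106]
[0.6, 0.1325, 0.25] [369.84949344 115.76529824] [443.24261584  39.84713546]
[0.53, 0.1325, 0.25] [280.72435426 158.24447097] [450.40355437 164.21090964]
```

The shut fingers stand behind the grip end at the predicted place: tip at top crop (434,423), grip end at (378,420). I push along the arc.

```bash
python3 -m inch '[-1,5,0,0,0,0,0, -1,10,0,0,0,0,0, -2,15,0,0,0,0,0, -3,18,2,0,0,0,0, -3,22,5,0,0,0,0, -4,26,8,0,0,0,0, -4,31,11,0,0,0,0, -5,35,13,0,0,0,0]'
```

```text
clock: 9.5
eef_pos: [0.5635, 0.1679, 0.2236]
tool_rot: [0.651, 0.759, 0.001, 0.0]
ft_force: [-0.1, 0.2, 0.2]
grip_width: -0.0001
grasp_force: 0.3
```

```bash
python3 - <<'E'
from h import *
a=bot.camera("side");b=bot.camera("top")
for c in("side","top"):
    for d in bot.spot_point(c,"grip_end")[:2]: print(c,d["uv"],d["confidence"])
cv2.imwrite("pics/d5.png",np.vstack([cv2.resize(a[150:240,210:330],(480,360),interpolation=2)[:300],cv2.resize(b[130:205,220:340],(480,300),interpolation=2)])); o=bot.get_obs();print(o["eef_pos"],o["ft_force"])
E
```

```text
side [275.0, 185.6] 0.67
side [288.7, 216.6] 0.48
top [305.6, 163.4] 0.82
[0.56274198 0.16770907 0.22221754] [-0.39413629 -0.52814239 -0.08843353]
```

View pics/d5.png

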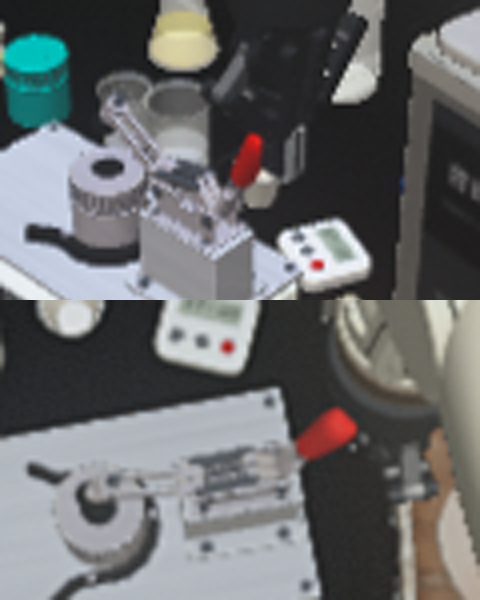

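The handle swings with the push; its grip is now nearly upright at side crop (255,140), and the clamp arm is coming down over the jar. I keep following the arc.

```bash
python3 -m inch '[-1,6,3,0,0,0,0, -2,12,5,0,0,0,0, -3,18,7,0,0,0,0, -4,24,8,0,0,0,0]'; python3 -m inch '[-1,5,1,0,0,0,0, -1,9,1,0,0,0,0]'; python3 -m inch '[-1,4,0,0,0,0,0, -1,8,0,0,0,0,0]'
```

```text
clock: 10.03
eef_pos: [0.5592, 0.1918, 0.231]
tool_rot: [0.651, 0.759, 0.0, -0.0]
ft_force: [0.8, -0.6, -0.2]
grip_width: 0.0001
grasp_force: 0.5
clock: 10.2
eef_pos: [0.5582, 0.1999, 0.2321]
tool_rot: [0.651, 0.759, -0.001, 0.001]
ft_force: [-0.6, -7.3, 4.4]
grip_width: 0.0001
grasp_force: 3.3
clock: 10.37
eef_pos: [0.5575, 0.2062, 0.2325]
tool_rot: [0.651, 0.759, -0.001, 0.002]
ft_force: [0.6, -8.2, 5.1]
grip_width: -0.0003
grasp_force: 4.3
```

```bash
python3 -m inch '[0,3,0,0,0,0,0, -1,6,-1,0,0,0,0]'; python3 -m inch '[0,3,-1,0,0,0,0, -1,6,-1,0,0,0,0]'; python3 -m inch '[0,3,-1,0,0,0,0, -1,6,-2,0,0,0,0]'
```

```text
clock: 10.53
eef_pos: [0.5571, 0.2122, 0.2319]
tool_rot: [0.651, 0.759, -0.0, 0.002]
ft_force: [2.2, -6.4, 5.8]
grip_width: -0.0
grasp_force: 3.8
clock: 10.7
eef_pos: [0.5562, 0.2196, 0.2305]
tool_rot: [0.651, 0.759, 0.001, 0.001]
ft_force: [1.8, -1.1, 1.5]
grip_width: -0.0001
grasp_force: 0.9
clock: 10.87
eef_pos: [0.5539, 0.2268, 0.2272]
tool_rot: [0.65, 0.76, 0.0, -0.001]
ft_force: [2.0, -3.7, 2.1]
grip_width: -0.0
grasp_force: 2.8
```

```bash
python3 -m inch '[0,0,0,0,0,0,0, 0,0,0,0,0,0,0]'
python3 - <<'E'
from fit import *
for c in("side","top"):
    bot.camera(c)
    for d in bot.spot_point(c,"grip_end")[:1]: print(c,d["uv"],d["confidence"])
p=[.539,.335,.147]
for a in(7,12,19.5): 
    X=mill(p,[0,-113+82*np.sin(np.radians(a)),138+82*np.cos(np.radians(a))]);print(a,X,proj("side",X),proj("top",X))
E
```

```text
clock: 11.03
eef_pos: [0.554, 0.2265, 0.2273]
tool_rot: [0.65, 0.76, -0.0, -0.0]
ft_force: [0.6, -0.9, 0.6]
grip_width: -0.0
grasp_force: 0.5
side [254.0, 175.7] 0.49
top [276.7, 166.8] 0.65
7 [0.55408751 0.23310422 0.21938878] [262.16323446 177.19601745] [285.38694828 165.09211642]
12 [0.55305409 0.2400836  0.2182081 ] [260.20057903 176.48974096] [282.28293655 165.76462641]
19.5 [0.55154201 0.25029566 0.2152966 ] [257.36495063 175.84075118] [277.7492324  166.86871391]
```

Both views put the grip end at the locked position. I retreat and check.

```bash
python3 -m inch '[1,-10,0,0,0,0,0, 4,-30,10,0,0,0,0, 4,-40,50,0,0,0,0, 4,-40,90,0,0,0,0, -30,-40,110,0,0,0,0, -70,-40,110,0,0,0,0, -110,-40,110,0,0,0,0, -150,-40,110,0,0,0,0]'
python3 -m inch '[-60,0,0,0,0,0,0, -60,0,0,0,0,0,0, -60,0,0,0,0,0,0, -60,0,0,0,0,0,0]'
python3 - <<'E'
from h import *
a=bot.camera("side");b=bot.camera("top")
for c in("side","top"):
  for t in("grip_end","jar_center","clamp_foot"):
    for d in bot.spot_point(c,t)[:1]: print(c,t,d["uv"],d["confidence"])
cv2.imwrite("pics/d6.png",np.vstack([cv2.resize(a[150:240,190:310],(480,360),interpolation=2)[:300],cv2.resize(b[130:205,220:340],(480,300),interpolation=2)]));print(bot.get_obs()["ft_force"])
E
```

```text
clock: 11.9
eef_pos: [0.4027, 0.1852, 0.3375]
tool_rot: [0.651, 0.759, 0.0, -0.0]
ft_force: [-1.0, 0.2, 0.2]
grip_width: 0.0003
grasp_force: 0.0
clock: 12.23
eef_pos: [0.3436, 0.1857, 0.3381]
tool_rot: [0.65, 0.76, 0.001, 0.0]
ft_force: [0.0, 0.7, -0.5]
grip_width: -0.0002
grasp_force: 0.0
side grip_end [257.1, 175.2] 0.78
side jar_center [237.8, 208.1] 0.65
side clamp_foot [236.2, 190.2] 0.5
top grip_end [278.9, 168.7] 0.52
top jar_center [246.9, 184.9] 0.62
[-0.42773345 -1.27300088 -0.17483071]
```

View pics/d6.png

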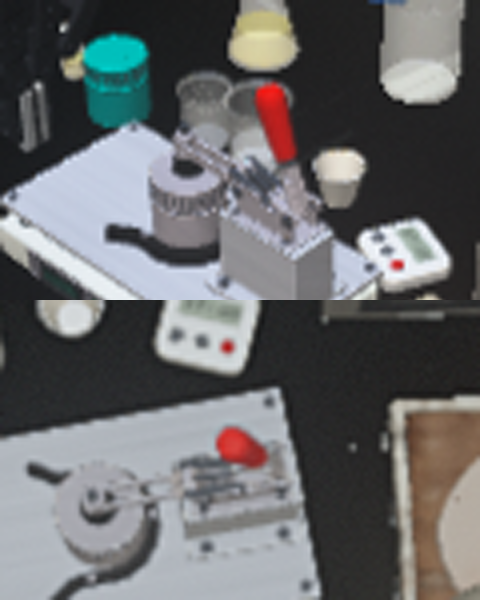

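The handle leans toward the nest and stays at the locked position, with its grip end at side (257,175) and top (279,168). The foot is on the lid, the jar is home and the hand is clear.

```bash
python3 -c "
from workcell import bot
print(bot.job_done())"
```

```text
the job is handed in; nothing more can be done
None
```

I pushed the jar home in the nest, snapped the clamp handle over into lock with the foot on the lid, moved the hand clear and handed the job in; the lock was confirmed from camera images only, and no verdict came back.

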